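Zero the gauge and set the needle valve two turns open

TASK

Get the gas rig ready before the gas is connected. While the valve still stands open and the line is vented, take the stylus out of its parking block, press the gauge's recessed zero button all the way in with the stylus tip, hold it in for about half a second, and stand the stylus back in its hole and let go of it. Then take the handwheel by its upright handle, turn it clockwise (seen from above) until the valve is shut against its stop, open it again by exactly two full turns counter-clockwise, and finish with the wheel at rest and the handle still gripped between the fingers; leave the bottles and the tube standing round the rig where they are.

Things in the scene. Friction and masses are not known exactly. Their poses are not given: they have to be found in the camera images.
- gas_rig: The gas rig, fixed to the bench: aluminium base plate 124 x 270 x 12 mm. Origin: centre of its underside, on the bench top; z up, y along its length, x across (away from the robot, turned up to 0.35 rad). In a row along y: at +85 mm the valve with its black handwheel, at -20 mm the round gauge, at -107 mm the stylus's black parking block. Only handle, stylus and valve stem rise above 115 mm.
- gauge_face (a point): centre of the face of the digital gauge, 85 mm above the bench: a round gauge lying face up, 82 mm across its steel bezel (bezel 88.5 mm above the bench), the display on its far (+x) half, the zero button's collar on its near half
- stylus: The stylus: loose straight steel tool, 120 mm long, about 60 g, standing upright, tip down, in the parking block. Origin: centre of its tip; z along it to the top. Tip 4 mm in diameter and 8 mm long, a cone to a 9 mm shank, then a 12 mm round ribbed grip from 45 to 120 mm above the tip. Parked, its top is 136 mm above the bench and 86 mm stand clear of the block.
- stylus_tip (a point): centre of the stylus's tip face
- stylus_grip (a point): point on the stylus's axis 100 mm above its tip (20 mm below its top), a good height to pinch it
- park_floor (a point): centre of the floor of the parking hole, 16 mm above the bench, where the parked stylus's tip stands: a round upright blind hole, 10.5 mm in diameter, 34 mm deep, 2 mm chamfer at the mouth (50 mm above the bench), in a block 26 x 26 mm
- zero_button_top (a point): centre of the top of the zero button (moves with it): a black cap 10.4 mm across at the bottom of an upright steel collar, 12 mm inside and 19 mm outside diameter, too narrow for a finger. The collar's rim is 94 mm above the bench; the cap's top, when out, lies 5.5 mm below the rim.
- zero_button (a joint): travel of the zero button in m: 0 out, 0.003 all the way in (straight down). A spring: it starts to move at about 1.2 N and is all the way in at about 3.3 N; it comes back by itself.
- wheel_axis (a point): point on the upright axis of the handwheel, 139 mm above the bench (the height of the middle of the handle). The wheel is black, 106 mm across, with three spokes, its rim's top 109 mm above the bench; the steel stem in its middle rises 2 mm a turn as the valve opens, and stays below 126 mm
- valve_wheel (a joint): angle of the handwheel in rad, over several turns: 0 = shut against the stop, growing as it turns counter-clockwise seen from above and opens (2 turns = 12.566). Starts a third of a turn to just over one turn open. At 0 the handle is on the rig's -x side of the axis. It stays where it is left; turning takes about 0.1 N m, 2 to 3 N at the handle.
- handle: Handle of the handwheel: black upright round barrel, 18 mm in diameter, 46 mm high, on the rim, 48 mm from the wheel's axis. It revolves freely on its pin, so a gripper can keep its orientation while it leads it round. Origin: centre of its underside, 111 mm above the bench; its top is at 157 mm. z up.
- handle_mid (a point): point on the handle's axis 28 mm above its underside, 139 mm above the bench: where to pinch it
- reagent_bottle: white wide-mouth plastic bottle with a screw cap, 78 mm across, 103 mm high, behind the rig; loose, to be left standing. Origin: centre of its underside, z up
- tube50: clear 50 ml screw-cap tube standing on its skirt, 35 mm across, 115 mm high, to the right of the rig, in front of the centrifuge; loose, to be left standing. Origin: centre of its underside, z up
- wash_bottle: squeeze wash bottle with a bent spout, body 60 mm across, 209 mm high, to the left of the rig; loose, to be left standing. Origin: on its underside, z up

How it is judged:
By the outcome, as a careful person would: the job done as asked, in the order asked, and still so for the second after the job is handed in, while the arm keeps its last pose, push and grip.
It also fails if it takes over 72 s, if anything falls off the work surface, if the arm or the gripper's body presses on something with over 40 N, if the wrist force passes 120 N, or if a joint passes its speed limit or range.

ROBOT

A 7-joint arm with a two-finger parallel gripper is mounted at the origin on a cart in front of the work surface, level with it; the furniture and walls round the work are solid. World frame = base frame: x ahead of the robot, y to its left, z up, the work surface at z = 0. Lengths are in mm, angles in rad, forces in N, time in s.
With the tool pointing down it reaches from about 425 to 875 mm from the base axis. Payload 8.4 kg.
Tool frame: the origin (TCP) lies midway between the tips of the shut fingers; the grasp point (between the pads) lies 19 mm behind it; z points along the fingers, y is the line along which they close (so a half turn about z gives the same grasp; the last joint's range is limited). The gripper opens to 87 mm and grips with 3 to 60 N. Pads are 19 mm wide; open, the fingers measure 117 mm over their backs; the gripper's body (75 mm by 190 mm) begins 51 mm behind the grasp point.
Start: joints at [1.181, 0.333, 0.04, 1.465, -0.013, 1.343, -0.059], TCP at [186.345, -622.687, 222.546] pointing down, gripper open.
Joint ranges: [-2.58, 2.58], [-0.38, 2.09], [-1.3, 1.39], [0.25, 2.4], [-1.5, 4.64], [0.08, 2.09], [-2.65, 2.65]. Speed limits (rad/s): [2.22, 2.22, 2.79, 2.79, 3.14, 3.14, 3.14].

INTERFACE

Orientations are given as a unit quaternion [w, x, y, z].
In Python, from station import bot gives the robot as it stands.
- The arm moves only by the shell command python3 -m crank 'ROWS' [OPENING]. ROWS is text: rows parted by semicolons, each of 4 numbers parted by spaces: the shift along the world's x, y, z in cm, then the turn about the world's z in rad. A call has 1 to 5 rows; each row shifts and turns the commanded pose from where the row before left it; what a row does not reach is not made up. A row lasts 1/8 s, in which the tool goes at most 62.5 mm and 10.7 degrees, less where a joint would pass 70% of its speed; a pose out of reach is approached as far as the arm can. A call with a gripper value outside its range is refused whole. OPENING is the opening in per cent of the stroke, from 0 (shut) to 100 (fully open), set as the call begins (- or left out, the last holds). The fingers move at their own pace and stop on an object; the grip force is fixed at half the most. Time passes only in rows, so rows that do not move let the fingers close. It gives the time, the measured TCP pose, the force, the opening and the grip force at its end, in the units of the state.
- bot.get_obs(): the state, without advancing time (a new reading comes with each control period).
- bot.capture(name): name is "scene" or "top" or "wrist"; returns the picture (480x640x3 uint8, red, green, blue); there is no depth.
- bot.camera_params(name): a dict with "fx", "fy", "cx", "cy" (pixels), "R" (3x3) and "t" (3): a world point X has camera coordinates R X + t. Camera axes: x right, y down, z forward; pixel columns grow to the right and rows downward; lengths in mm; the calibration is good to about 2 mm. A picture is of the moment at which its call begins: read the wrist's pose just before it. camera_params takes no time and is no camera call; for the wrist camera it gives the pose at the moment of the call.
- bot.close_job(): hands the job in; it is judged then, once.
The state is a dict: "time": time; "qpos": joint angles; "dq": joint speeds; "effort": joint torques, N m; "tool_pos": TCP position; "orientation": TCP orientation; "force": force on the tool from outside, world axes, zero at the start; "moment": the same for the moment, N m; "opening": finger opening in mm; "grip_force": force on a finger pad.
Only numpy, scipy, OpenCV 4.12 (cv2) and the standard library are available. Lean on these libraries where they do the work, as an engineer would, in place of code of your own. Each camera call takes 0.05 s, during which the arm holds its last target. There are 200 camera calls.

## Working session

There is one attempt and no reset: what is moved stays moved. The work goes in short steps, Python scripts to look and compute and a shell command to move; the robot and the scene stay as the last step left them, time stands still between calls to the robot, and variables do not carry over. Pictures are saved under pics/ and viewed, at most 10 in all, crops included, and the job is handed in when it is done.

```bash
ls; mkdir -p pics; python3 - <<'E'
from station import bot
import cv2,numpy as np
for n in("scene","top"):
    p=bot.camera_params(n);print(n,p)
    cv2.imwrite(f"pics/{n}0.png",bot.capture(n)[:,:,::-1])
print(bot.get_obs())
E
```

```text
pics
scene {'fx': 536.565816332131, 'fy': 536.565816332131, 'cx': 322.0513339100788, 'cy': 240.42041013948074, 'R': array([[-0.69571917, -0.71798085,  0.02187069],
       [-0.44037218,  0.40226808, -0.80265356],
       [ 0.56749201, -0.56805271, -0.59604441]]), 't': array([ 512.75379022,  274.25256435, 1218.53134339])}
top {'fx': 468.39574004329654, 'fy': 468.39574004329654, 'cx': 323.33101125679235, 'cy': 238.16794632862283, 'R': array([[ 0.02622979, -0.99963153, -0.00698591],
       [-0.99831574, -0.02583224, -0.05194585],
       [ 0.05174625,  0.00833667, -0.99862547]]), 't': array([ 141.50172032,  609.85987493, 1310.43269923])}
{'time': 0.1, 'qpos': array([ 1.18080188,  0.33384335,  0.03989181,  1.46612734, -0.01343457,
        1.34328528, -0.05848698]), 'dq': array([-0.0012986 , -0.00081884, -0.00080794, -0.00167519, -0.00079253,
       -0.00023236,  0.00068435]), 'effort': array([ 4.47311570e-03, -6.57804179e+01,  1.34036746e+00, -4.04710078e+01,
       -5.95542951e-02,  4.08217544e-02,  7.68751488e-05]), 'tool_pos': array([ 186.22905199, -622.33982649,  221.77359872]), 'orientation': array([-6.85661647e-04,  9.89450158e-01,  1.44871999e-01, -1.33797176e-04]), 'force': array([-0.51519562,  0.53982513,  0.41352741]), 'moment': array([-5.09210270e-02,  7.78641981e-04, -4.42124298e-05]), 'grip_force': 0.0, 'opening': 87.19085480060505}
```

View pics/scene0.png

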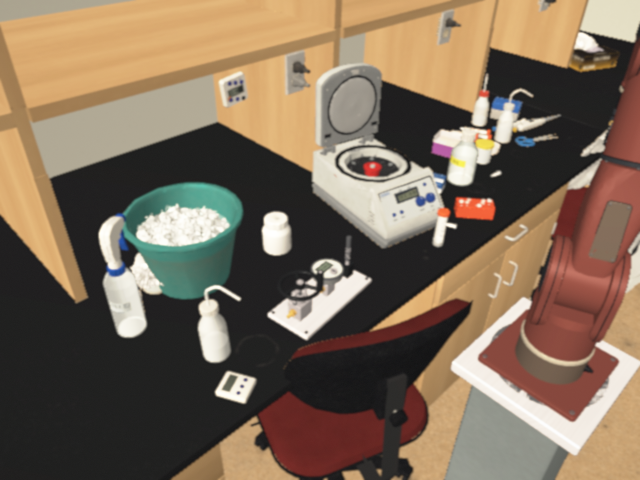

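View pics/top0.png

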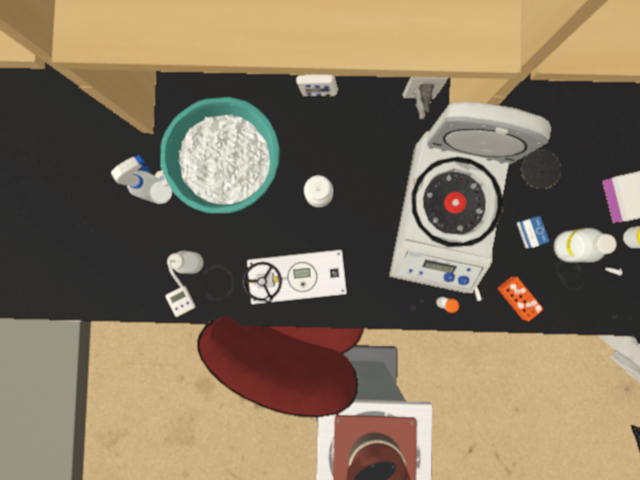

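The top view shows the rig around (297,276): handwheel at (262,282), gauge at (302,276), parking block at (335,273). The wash bottle is at (185,262), the reagent bottle at (318,190) and the tube at (447,304). I'll zoom in.

```bash
cat > h.py <<'E'
from station import bot
import numpy as np, cv2
def back(p,u,v,z):
    R,t=p["R"],np.array(p["t"]);d=R.T@np.array([(u-p["cx"])/p["fx"],(v-p["cy"])/p["fy"],1]);c=-R.T@t
    return c+d*(z-c[2])/d[2]
def proj(p,X):
    c=p["R"]@np.array(X,float)+p["t"];return np.array([p["fx"]*c[0]/c[2]+p["cx"],p["fy"]*c[1]/c[2]+p["cy"]])
def obs():
    o=bot.get_obs();q=o["orientation"]
    print(round(o["time"],2),o["tool_pos"].round(1),q.round(4),"F",o["force"].round(1),"M",o["moment"].round(2),"op",round(o["opening"],1),"g",round(o["grip_force"],1));return o
E
python3 - <<'E'
from h import *
a=cv2.imread("pics/top0.png")[235:325,225:365];b=cv2.imread("pics/scene0.png")[225:345,255:385]
cv2.imwrite("pics/z.png",np.vstack([cv2.resize(a,(700,450*700//700),interpolation=2)]))
p=bot.camera_params("top")
for n,u,v,z in [("wheel",262,282,109),("gauge",302,276,88),("park",335,273,50),("bottle",318,190,103),("tube",447,304,115),("wash",185,262,150)]:print(n,back(p,u,v,z).round(0))
for c in [(247,259),(342,251),(346,294),(249,304)]:print(back(p,*c,12).round())
E
```

```text
wheel [482. 314. 109.]
gauge [500. 211.  88.]
park [509. 122.  50.]
bottle [729. 174. 103.]
tube [ 438. -169.  115.]
wash [529. 507. 150.]
[541. 372.  12.]
[571. 103.  12.]
[450.  89.  12.]
[415. 362.  12.]
```

View pics/z.png

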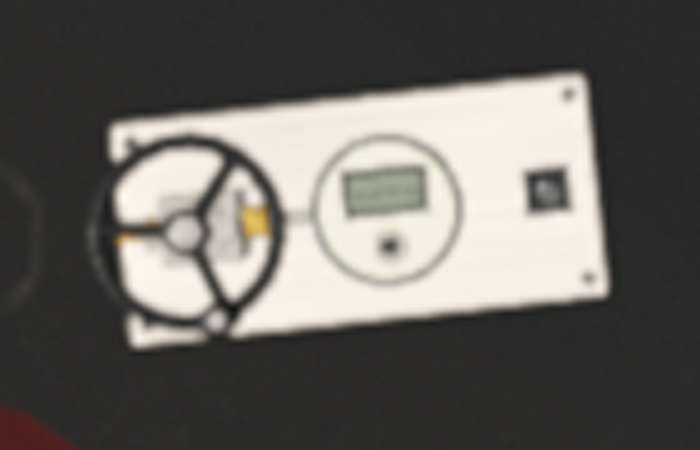

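```bash
python3 -m crank '1.6 2.7 2 .085;3.2 5.4 1.5 .17;3.2 5.4 1.5 .17;3.2 5.4 1.5 .17;3.2 5.4 1.5 .17' && python3 -m crank '3.2 5.4 0 .17;3 5.4 0 .15;1.2 5.7 0 .1;1.2 5.7 0 .1;1.2 5.7 0 .1' && python3 -m crank '1.2 5.7 0 .1;1.2 5.7 0 .1;1.2 5.7 0 .1;1 4 0 0;0 0 0 0'
python3 - <<'E'
from h import *
obs();print(bot.get_obs()["qpos"].round(2))
p=bot.camera_params("wrist");print(p)
cv2.imwrite("pics/w1.png",bot.capture("wrist")[:,:,::-1])
E
```

```text
time: 0.72
tool_pos: [326.9, -384.5, 300.9]
orientation: [-0.0, 0.862, 0.506, -0.0]
force: [-0.1, -0.4, 0.3]
opening: 87.0
grip_force: 0.0
time: 1.35
tool_pos: [424.1, -105.8, 300.5]
orientation: [-0.0, 0.668, 0.744, -0.0]
force: [1.4, 0.1, -0.2]
opening: 86.6
grip_force: 0.0
time: 1.98
tool_pos: [469.8, 106.7, 300.5]
orientation: [-0.001, 0.548, 0.836, 0.0]
force: [0.5, -0.9, -0.4]
opening: 87.1
grip_force: 0.0
1.98 [469.8 106.7 300.5] [-6.000e-04  5.481e-01  8.364e-01  4.000e-04] F [ 0.5 -0.9 -0.4] M [ 0.02 -0.17  0.01] op 87.1 g 0.0
[ 0.48 -0.01 -0.77  1.7  -0.01  1.45  0.12]
{'fx': 373.7454235870153, 'fy': 373.7454235870153, 'cx': 319.11693705798535, 'cy': 236.23809648766132, 'R': array([[ 9.16978665e-01,  3.98935567e-01,  7.35837997e-04],
       [ 3.85280261e-01, -8.86066536e-01,  2.57769692e-01],
       [ 1.03485500e-01, -2.36085804e-01, -9.66206109e-01]]), 't': array([-473.56028906, -137.03679819,  441.61563815])}
```

View pics/w1.png

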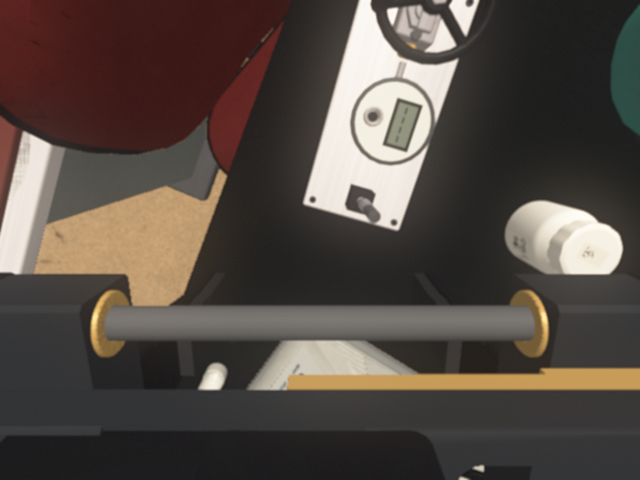

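The wrist view shows the stylus top near (371,215), the block at (361,200), the collar at (373,117) and the gauge at (393,121). I'll zoom in on these for exact pixels.

```bash
python3 - <<'E'
from h import *
a=cv2.imread("pics/w1.png")[75:235,300:460]
cv2.imwrite("pics/z2.png",cv2.resize(a,(600,600),interpolation=cv2.INTER_CUBIC)) #3.75x
p=bot.camera_params("wrist")
for n,u,v,z in [("top",371,215,136),("collar",373,117,94),("gauge",393,121,88.5),("c1",305,203,12),("c2",399,230,12)]:print(n,back(p,u,v,z).round(1))
E
```

```text
top [510.9 125.8 136. ]
collar [481.2 205.7  94. ]
gauge [500.9 210.5  88.5]
c1 [457.   90.7  12. ]
c2 [577.2 105.7  12. ]
```

View pics/z2.png

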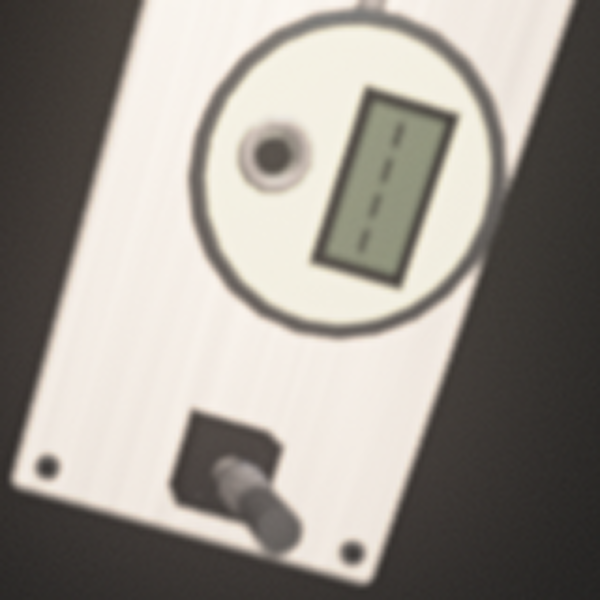

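```bash
python3 - <<'E'
from h import *
p=bot.camera_params("wrist");q=bot.camera_params("top")
for n,u,v,z in [("top",373.9,216.3,136),("hole",361.8,200.5,50),("collar",373.1,116.6,94),("gauge",392.8,121.1,88.5),("c1",304,204.3,12),("c2",398.7,230.2,12)]:print(n,back(p,u,v,z).round(1))
for n,u,v,z in [("top",334.8,272.6,136),("gauge",302.3,276.8,88.5),("collar",303.1,284.3,94),("wheel",262.6,281.4,109),("handle",268,299,157),("c",342.0,249.8,12),("c",346.6,294.5,12),("c",251.6,304.5,12)]:print("T",n,back(q,u,v,z).round(1))
print(proj(p,bot.get_obs()["tool_pos"]))
E
```

```text
top [513.7 125.7 136. ]
hole [512.7 125.   50. ]
collar [481.1 206.1  94. ]
gauge [500.8 210.4  88.5]
c1 [456.5  88.7  12. ]
c2 [577.  105.3  12. ]
T top [512.1 124.6 136. ]
T gauge [497.6 210.1  88.5]
T collar [478.  207.1  94. ]
T wheel [483.5 312.9 109. ]
T handle [441.8 291.4 157. ]
T c [574.5 103.6  12. ]
T c [448.7  87.5  12. ]
T c [413.4 355.   12. ]
[319.27045335 293.72038077]
```

```bash
python3 -m crank '2 1 -4 0;2.27 .83 -4 0;0 0 -4 0;0 0 -1 0;0 0 0 0'
python3 - <<'E'
from h import *
obs();p=bot.camera_params("wrist")
print(proj(p,[512.5,125,136]),proj(p,[480,206.5,94]))
im=bot.capture("wrist")[:,:,::-1]; cv2.imwrite("pics/w2.png",im)
E
```

```text
time: 2.65
tool_pos: [512.8, 120.6, 171.0]
orientation: [-0.0, 0.551, 0.835, -0.0]
force: [-0.8, -0.2, 0.8]
opening: 87.2
grip_force: 0.0
2.65 [512.8 120.6 171. ] [-0.000e+00  5.509e-01  8.345e-01 -3.000e-04] F [-0.8 -0.2  0.8] M [ 0.   -0.11 -0.  ] op 87.2 g 0.0
[321.77411269 261.0014328 ] [325.03699226 100.44375718]
```

View pics/w2.png

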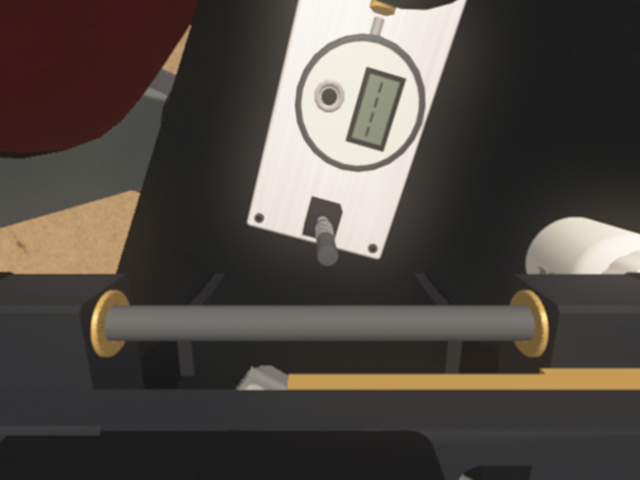

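The stylus top is at (327,255) and the collar centre at (329,97).

```bash
python3 - <<'E'
from h import *
p=bot.camera_params("wrist")
for u,v,z in [(327.5,255.5,136),(329,97,94),(360,102.5,88.5)]:print(back(p,u,v,z).round(1))
im=cv2.imread("pics/w2.png")[80:270,290:400];cv2.imwrite("pics/z3.png",cv2.resize(im,None,fx=3,fy=3,interpolation=2))
E
```

```text
[514.9 129.3 136. ]
[482.1 209.7  94. ]
[501.  214.9  88.5]
```

View pics/z3.png

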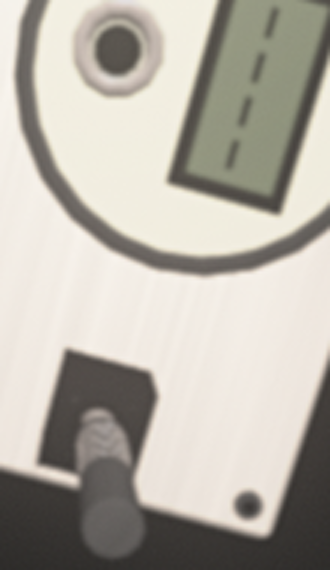

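```bash
python3 -m crank '0 0 0 0;0 0 0 0'
python3 - <<'E'
from h import *
obs();p=bot.camera_params("wrist")
im=bot.capture("wrist")[:,:,::-1]; cv2.imwrite("pics/w3.png",im)
a=cv2.imread("pics/w2.png").astype(float);print(abs(a-im)[:260].mean())
g=[cv2.cvtColor(x.astype(np.uint8),6)[60:260,230:440].astype(np.float32) for x in(a,im)]
print(cv2.phaseCorrelate(*g))
for u,v,z in [(327.5,255.5,136),(329.3,96.7,94)]:print(back(p,u,v,z).round(1))
E
```

```text
time: 2.95
tool_pos: [513.4, 121.6, 171.8]
orientation: [0.001, 0.551, 0.835, 0.0]
force: [-0.1, -0.4, 0.3]
opening: 87.2
grip_force: 0.0
2.95 [513.4 121.6 171.8] [8.000e-04 5.506e-01 8.348e-01 4.000e-04] F [-0.1 -0.4  0.3] M [ 0.04 -0.14 -0.01] op 87.2 g 0.0
4.598092948717949
((-1.5866064150106638, 0.7229672514983747), 1.1086496448516845)
[514.9 129.9 136. ]
[482.2 210.5  94. ]
```

```bash
python3 -m crank '0 .6 -2 0;0 0 -2 0;0 0 -2 0;0 0 -1.5 0;0 0 0 0' && python3 -m crank '0 0 0 0;0 0 0 0;0 0 0 0;0 0 0 0' 0 &&  python3 -m crank '0 0 0 0;0 0 0 0'
python3 -c "from h import *;obs()"
```

```text
time: 3.62
tool_pos: [512.0, 127.3, 94.1]
orientation: [-0.001, 0.55, 0.835, -0.001]
force: [-0.3, -0.5, 0.2]
opening: 86.8
grip_force: 0.0
time: 4.12
tool_pos: [513.1, 127.5, 96.0]
orientation: [0.0, 0.551, 0.835, 0.0]
force: [-0.3, -0.3, 0.1]
opening: 54.8
grip_force: 0.0
time: 4.38
tool_pos: [512.9, 127.5, 95.7]
orientation: [0.0, 0.55, 0.835, -0.0]
force: [-0.2, 0.0, -0.5]
opening: 35.0
grip_force: 0.0
4.38 [512.9 127.5  95.7] [ 0.      0.5505  0.8349 -0.    ] F [-0.2  0.  -0.5] M [-0.   -0.12 -0.  ] op 35.0 g 0.0
```

```bash
python3 -m crank '0 0 0 0;0 0 0 0' >/dev/null && python3 -m crank '0 0 0 0;0 0 0 0' && python3 -m crank '0 0 0 0;0 0 0 0'
python3 -c "from h import *;obs();print(bot.get_obs()['force'])"
```

```text
time: 4.88
tool_pos: [512.9, 127.6, 95.7]
orientation: [0.0, 0.55, 0.835, -0.0]
force: [0.5, 0.6, -0.5]
opening: 11.3
grip_force: 30.0
time: 5.12
tool_pos: [512.8, 127.6, 95.6]
orientation: [-0.0, 0.55, 0.835, -0.0]
force: [-0.7, 0.0, 0.0]
opening: 10.7
grip_force: 30.0
5.12 [512.8 127.6  95.6] [-0.      0.5505  0.8348 -0.    ] F [-0.7  0.   0. ] M [ 0.02 -0.15 -0.02] op 10.7 g 30.0
[-0.7392247   0.02015355  0.04867387]
```

```bash
python3 -m crank '0 0 1 0;0 0 2 0;0 0 2 0;0 0 2 0;0 0 2 0' && python3 -m crank '0 0 .5 0;-.7 1.7 0 0;-1.2 3 0 0;-1.2 3 0 0;0 0 0 0' && python3 -m crank '0 0 0 0;0 0 0 0'
python3 - <<'E'
from h import *
obs();p=bot.camera_params("wrist")
im=bot.capture("wrist")[:,:,::-1]; cv2.imwrite("pics/w4.png",im)
s=bot.capture("scene")[:,:,::-1];cv2.imwrite("pics/s4.png",s)
o=bot.get_obs()["tool_pos"]
q=bot.camera_params("scene");print("tip scene",proj(q,o-[0,0,81]),"collar",proj(q,[481,208,94]))
print("wrist tip",proj(p,o-[0,0,81]))
u,v=proj(q,o-[0,0,81]).astype(int)
A=cv2.resize(s[v-45:v+45,u-50:u+50],(500,450),interpolation=2)
B=cv2.resize(im[130:310,260:380],(300,450),interpolation=2)
cv2.imwrite("pics/z4.png",np.hstack([A,B]));print(u,v)
E
```

```text
time: 5.75
tool_pos: [513.2, 127.7, 187.9]
orientation: [0.001, 0.55, 0.835, 0.0]
force: [0.7, 0.9, -0.8]
opening: 11.3
grip_force: 30.0
time: 6.38
tool_pos: [479.4, 208.4, 190.2]
orientation: [-0.001, 0.548, 0.836, 0.0]
force: [0.4, -0.2, -0.6]
opening: 11.3
grip_force: 30.0
time: 6.62
tool_pos: [482.0, 203.9, 190.3]
orientation: [-0.0, 0.551, 0.835, -0.0]
force: [-0.2, -0.2, -0.7]
opening: 10.9
grip_force: 30.0
6.62 [482.  203.9 190.3] [-2.000e-04  5.509e-01  8.346e-01 -3.000e-04] F [-0.2 -0.2 -0.7] M [ 0.02 -0.1   0.01] op 10.9 g 30.0
tip scene [335.71254432 263.40183285] collar [334.60843969 269.19987176]
wrist tip [319.32692375 245.00418752]
335 263
```

View pics/z4.png

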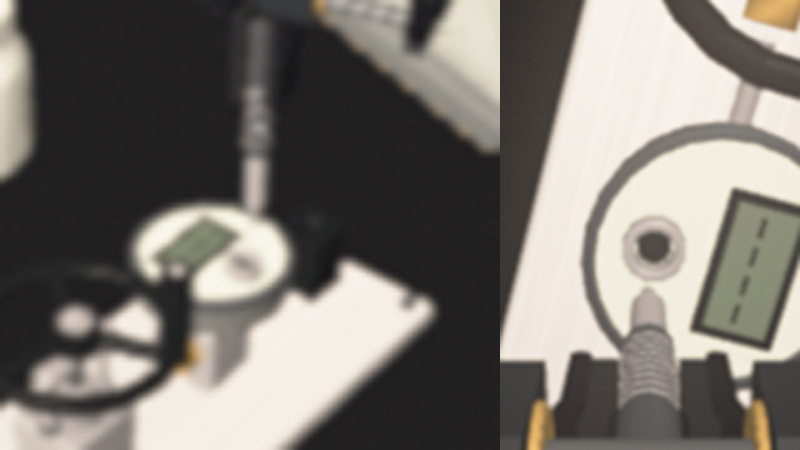

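Scene and wrist crops: the stylus hangs straight, with its tip at wrist pixel (319.2,246.8). The collar mouth is at (321.2,228.8).

```bash
python3 - <<'E'
from h import *
p=bot.camera_params("wrist");a=back(p,319.2,246.8,109.5);b=back(p,321.2,228.8,93);print(a,b,b-a)
E
```

```text
[482.60665623 202.71209161 109.5       ] [480.59856454 211.08222836  93.        ] [ -2.0080917    8.37013675 -16.5       ]
```

```bash
python3 -m crank '-.18 .68 0 0;0 0 0 0;0 0 -.6 0;0 0 -.6 0;0 0 0 0' && python3 -m crank '0 0 -.4 0;0 0 0 0;0 0 0 0'&& python3 -m crank '0 0 -.2 0;0 0 0 0'
```

```text
time: 7.35
tool_pos: [479.7, 211.0, 177.9]
orientation: [-0.0, 0.55, 0.835, -0.0]
force: [-0.4, -0.2, 0.3]
opening: 11.2
grip_force: 30.0
time: 7.72
tool_pos: [480.1, 211.4, 174.7]
orientation: [-0.0, 0.55, 0.835, 0.0]
force: [0.1, 1.3, -0.1]
opening: 11.0
grip_force: 30.0
time: 7.98
tool_pos: [480.0, 211.3, 172.5]
orientation: [-0.0, 0.55, 0.835, -0.0]
force: [-0.5, -0.7, -0.3]
opening: 11.4
grip_force: 30.0
```

```bash
for i in 1; do python3 -m crank '0 0 -.2 0;0 0 0 0' | egrep "pos|force"; python3 -m crank '0 0 -.1 0;0 0 0 0'| egrep "pos|force";python3 -m crank '0 0 -.1 0;0 0 0 0'| egrep "pos|force";python3 -m crank '0 0 -.1 0;0 0 0 0'| egrep "pos|force"; done
```

```text
tool_pos: [479.9, 211.3, 170.5]
force: [-0.6, -0.5, -0.4]
grip_force: 30.0
tool_pos: [480.0, 211.3, 169.6]
force: [0.2, -0.8, 0.2]
grip_force: 30.0
tool_pos: [480.0, 211.3, 168.6]
force: [0.6, 0.4, -0.8]
grip_force: 30.0
tool_pos: [480.1, 211.4, 167.7]
force: [0.7, -0.5, 1.5]
grip_force: 30.0
```

```bash
python3 -m crank '0 0 -.1 0;0 0 0 0'| egrep "pos|^force"; python3 -m crank '0 0 -.1 0;0 0 0 0'| egrep "pos|^force";python3 -m crank '0 0 -.1 0;0 0 0 0'| egrep "pos|^force"
```

```text
tool_pos: [480.1, 211.4, 166.7]
force: [0.6, 0.8, 1.4]
tool_pos: [480.1, 211.4, 165.7]
force: [-0.9, -0.6, 1.9]
tool_pos: [480.2, 211.4, 164.8]
force: [0.3, -0.5, 4.3]
```

```bash
python3 -m crank '0 0 -.1 0;0 0 0 0'| egrep "pos|^force"; python3 -m crank '0 0 -.05 0;0 0 0 0;0 0 0 0;0 0 0 0;0 0 0 0'| egrep "pos|^force|time"; python3 - <<'E'
from h import *
s=bot.capture("wrist")[:,:,::-1];cv2.imwrite("pics/w5.png",s)
obs()
E
```

```text
tool_pos: [480.5, 211.6, 164.4]
force: [-1.4, -0.3, 9.3]
time: 10.6
tool_pos: [480.6, 211.7, 164.3]
force: [-2.5, -0.4, 11.6]
10.65 [480.6 211.7 164.3] [5.000e-04 5.505e-01 8.349e-01 5.000e-04] F [-1.5 -1.4 12.7] M [-0.31  0.5   0.01] op 11.2 g 30.0
```

```bash
python3 -m crank '0 0 .5 0;0 0 1 0;0 0 1.2 0;0 0 0 0;0 0 0 0'| egrep "pos|^force"; python3 -m crank '.68 -1.88 0 0;1.3 -3.25 0 0;1.3 -3.25 0 0;0 0 0 0;0 0 0 0'| egrep "pos|^force";python3 -m crank '0 0 0 0;0 0 0 0'| egrep "pos|^force"
```

```text
tool_pos: [480.0, 211.2, 190.0]
force: [-0.4, -0.3, -1.3]
tool_pos: [512.4, 128.2, 189.8]
force: [0.3, 0.8, -0.1]
tool_pos: [512.6, 128.4, 190.2]
force: [-0.1, -0.7, -1.1]
```

```bash
python3 -m crank '0 -.07 -1 0;0 0 -2 0;0 0 -2 0;0 0 0 0;0 0 0 0'| egrep "pos|^force"; python3 -m crank '0 0 -.5 0;0 0 -.5 0;0 0 0 0'| egrep "pos|^force";python3 -m crank '0 0 -.7 0;0 0 -.7 0;0 0 0 0'| egrep "pos|^force"; python3 -m crank '0 0 -.7 0;0 0 -.7 0;0 0 0 0'| egrep "pos|^force"
```

```text
tool_pos: [513.0, 127.1, 140.6]
force: [-0.4, -0.2, 0.1]
tool_pos: [512.6, 126.8, 129.8]
force: [0.0, 0.3, -0.8]
tool_pos: [512.4, 126.7, 115.4]
force: [0.3, -0.2, -0.5]
tool_pos: [512.5, 126.7, 101.5]
force: [-0.3, 1.0, -1.3]
```

```bash
python3 -m crank '0 0 -.4 0;0 0 0 0'| egrep "pos|^force"; python3 -m crank '0 0 -.15 0;0 0 0 0'| egrep "pos|^force"
```

```text
tool_pos: [512.8, 126.8, 97.9]
force: [0.1, 0.2, -0.6]
tool_pos: [512.9, 126.8, 96.6]
force: [0.3, 0.4, -0.1]
```

```bash
python3 -m crank '0 0 0 0;0 0 0 0;0 0 0 0;0 0 0 0;0 0 0 0' 46| egrep "pos|^force|opening"; python3 -m crank '0 0 1 0;0 0 2 0;0 0 3 0;0 0 3 0;0 0 3 0'| egrep "pos|^force"; python3 -m crank '0 1 1 0;-.5 5 0 0;0 0 0 0;0 0 0 0'
python3 - <<'E'
from h import *
obs();p=bot.camera_params("wrist");q=bot.camera_params("top");r=bot.camera_params("scene")
im=bot.capture("wrist")[:,:,::-1]; cv2.imwrite("pics/w6.png",im)
t=bot.capture("top")[:,:,::-1];cv2.imwrite("pics/t6.png",t)
s=bot.capture("scene")[:,:,::-1];cv2.imwrite("pics/s6.png",s)
A=cv2.resize(im[0:300,160:560],(640,480));B=cv2.resize(s[225:345,315:355],(160,480))
cv2.imwrite("pics/z6.png",np.hstack([A,B]))
E
```

```text
tool_pos: [512.9, 126.9, 96.7]
force: [-0.7, -1.0, -0.1]
opening: 39.2
tool_pos: [513.0, 127.1, 219.3]
force: [0.4, 0.0, -0.5]
time: 16.15
tool_pos: [507.6, 187.2, 226.5]
orientation: [-0.0, 0.55, 0.835, -0.0]
force: [0.6, -1.3, 0.1]
opening: 40.1
grip_force: 0.0
16.15 [507.6 187.2 226.5] [-2.000e-04  5.500e-01  8.352e-01 -2.000e-04] F [ 0.6 -1.3  0.1] M [-0.02 -0.14 -0.07] op 40.1 g 0.0
```

View pics/z6.png

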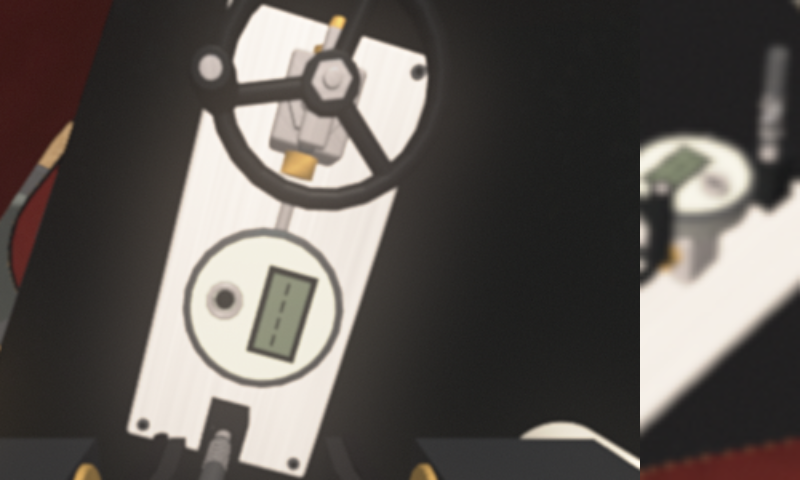

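The stylus stands in its block again at (215,440). In full wrist pixels, the handle top is at (291.2,41.9) and the wheel hub at (366.5,49).

```bash
python3 - <<'E'
from h import *
p=bot.camera_params("wrist");q=bot.camera_params("top")
for n,u,v,z in [("handle",291.2,41.9,157),("hub",366.5,49,118),("gauge",(263/1.6+160),307/1.6,88.5),("collar",224/1.6+160,300/1.6,94)]:print(n,back(p,u,v,z).round(1))
# refine tops by circles
E
```

```text
handle [445.6 292.2 157. ]
hub [487.1 314.7 118. ]
gauge [501.  213.1  88.5]
collar [481.6 209.4  94. ]
```

```bash
python3 -m crank '-1.2 2.3 0 0;-2.5 4.2 0 0;-2.5 4.2 0 0;0 0 0 0;0 0 0 0' 36 | egrep "pos|^force|opening"; python3 -m crank '0 0 -2 0;0 0 -2 0;0 0 -1.5 0;0 0 0 0;0 0 0 0' | egrep "pos|^force|opening"
python3 - <<'E'
from h import *
p=bot.camera_params("wrist");q=bot.camera_params("scene")
im=bot.capture("wrist")[:,:,::-1];s=bot.capture("scene")[:,:,::-1]
o=bot.get_obs()["tool_pos"];u,v=proj(q,o-[0,0,20]).astype(int);print(u,v,proj(p,[444,294,157]))
A=cv2.resize(im[100:310,180:460],(560,420));B=cv2.resize(s[v-50:v+55,u-30:u+30],(240,420),interpolation=2)
cv2.imwrite("pics/z7.png",np.hstack([A,B]))
E
```

```text
tool_pos: [446.4, 292.9, 226.5]
force: [0.2, -1.0, -0.4]
opening: 31.1
tool_pos: [446.0, 294.1, 171.9]
force: [0.1, 0.6, -0.4]
opening: 31.5
319 273 [315.4767614  280.43129222]
```

View pics/z7.png

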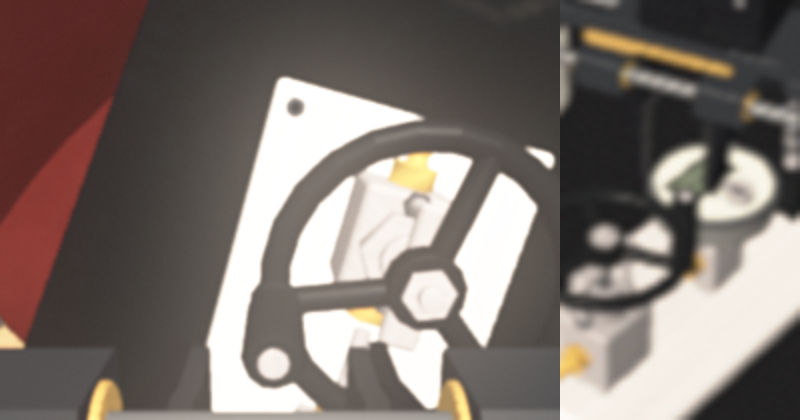

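The handle top (316.5,281.5) sits midway between the fingers, about 2 mm to the left. I'll descend and grip.

```bash
python3 - <<'E'
from h import *
p=bot.camera_params("wrist");print(back(p,316.5,281.5,157),back(p,395.5,248,118))
E
python3 -m crank '-.15 0 -1.2 0;0 0 -1 0;0 0 0 0' | egrep "pos|^force|opening"; python3 -m crank '0 0 -1.5 0;0 0 -1.4 0;0 0 0 0' | egrep "pos|^force|opening";python3 -m crank '0 0 0 0;0 0 0 0;0 0 0 0;0 0 0 0;0 0 0 0' 0| egrep "pos|^force|opening"; python3 -m crank '0 0 0 0;0 0 0 0;0 0 0 0'
```

```text
[444.94783023 293.64882518 157.        ] [486.30527988 317.81505328 118.        ]
tool_pos: [443.8, 293.4, 148.5]
force: [-0.7, -0.3, 0.3]
opening: 31.3
tool_pos: [443.6, 293.3, 119.1]
force: [-0.4, 0.6, 0.5]
opening: 31.6
tool_pos: [444.5, 294.0, 121.0]
force: [0.6, 0.5, 4.1]
opening: 17.4
time: 19.4
tool_pos: [444.5, 294.1, 121.0]
orientation: [0.0, 0.55, 0.835, 0.0]
force: [-0.8, 0.1, 6.0]
opening: 17.1
grip_force: 30.0
```

```bash
python3 - <<'E'
import numpy as np
a=np.radians(210.3-20*np.arange(0,20));P=4.8*np.c_[np.cos(a),np.sin(a)]
for i,d in enumerate(np.diff(P,axis=0)):print(i,round(210.3-20*i,1),d.round(2))
E
```

```text
0 210.3 [-0.58  1.56]
1 190.3 [-0.01  1.67]
2 170.3 [0.56 1.57]
3 150.3 [1.06 1.28]
4 130.3 [1.44 0.84]
5 110.3 [1.64 0.3 ]
6 90.3 [ 1.64 -0.28]
7 70.3 [ 1.45 -0.83]
8 50.3 [ 1.08 -1.27]
9 30.3 [ 0.58 -1.56]
10 10.3 [ 0.01 -1.67]
11 -9.7 [-0.56 -1.57]
12 -29.7 [-1.06 -1.28]
13 -49.7 [-1.44 -0.84]
14 -69.7 [-1.64 -0.3 ]
15 -89.7 [-1.64  0.28]
16 -109.7 [-1.45  0.83]
17 -129.7 [-1.08  1.27]
18 -149.7 [-0.58  1.56]
```

```bash
python3 -m crank '-.58 1.56 0 0;-.01 1.67 0 0;.56 1.57 0 0;0 0 0 0'; python3 -m crank '1.06 1.28 0 0;1.44 .84 0 0;0 0 0 0'; python3 -m crank '0 0 0 0'
```

```text
time: 19.9
tool_pos: [445.6, 342.8, 121.0]
orientation: [0.0, 0.55, 0.835, 0.001]
force: [4.6, -0.3, 5.2]
opening: 17.3
grip_force: 30.0
time: 20.27
tool_pos: [470.8, 362.9, 120.9]
orientation: [0.0, 0.551, 0.835, 0.0]
force: [3.6, -2.3, 5.9]
opening: 17.3
grip_force: 30.0
time: 20.4
tool_pos: [470.3, 362.7, 121.0]
orientation: [0.0, 0.551, 0.835, 0.0]
force: [2.9, -1.4, 5.1]
opening: 17.2
grip_force: 30.0
```

```bash
python3 -m crank '1.64 .3 0 0;1.64 -.28 0 0;1.45 -.83 0 0;0 0 0 0'|egrep 'pos|^force'; python3 -m crank '1.08 -1.27 0 0;.58 -1.56 0 0;.01 -1.67 0 0;0 0 0 0'|egrep 'pos|^force'; python3 -m crank '-.56 -1.57 0 0;-1.06 -1.28 0 0;-1.44 -.84 0 0;0 0 0 0'|egrep 'pos|^force'
```

```text
tool_pos: [517.8, 353.9, 121.0]
force: [1.3, -2.5, 6.5]
tool_pos: [533.5, 307.9, 121.0]
force: [0.3, -2.5, 6.7]
tool_pos: [501.6, 271.8, 121.0]
force: [-1.6, -0.7, 7.5]
```

```bash
python3 -m crank '-1.64 -.3 0 0;-1.64 .28 0 0;-1.45 .83 0 0;0 0 0 0'|egrep 'pos|^force'; python3 -m crank '-1.08 1.27 0 0;0 0 0 0'|egrep 'pos|^force'; python3 -m crank '-.32 .78 0 0;0 0 0 0'|egrep 'pos|^force'; python3 -m crank '-.15 .4 0 0;0 0 0 0'|egrep 'pos|^force'
```

```text
tool_pos: [453.9, 282.1, 120.9]
force: [-2.3, 1.9, 6.3]
tool_pos: [444.2, 294.5, 120.9]
force: [-0.0, 2.2, 7.5]
tool_pos: [441.2, 301.5, 120.9]
force: [-1.1, 0.6, 10.8]
tool_pos: [440.1, 305.0, 120.9]
force: [-0.0, -0.8, 9.9]
```

```bash
python3 -m crank '-.07 .3 .1 0;0 0 0 0'|egrep 'pos|^force'; python3 -m crank '-.05 .3 0 0;0 0 0 0'|egrep 'pos|^force'; python3 -m crank '-.02 .2 0 0;0 0 0 0'|egrep 'pos|^force'; python3 -m crank '-.02 .2 0 0;0 0 0 0'|egrep 'pos|^force'
```

```text
tool_pos: [439.4, 307.5, 121.1]
force: [3.2, -1.9, -0.0]
tool_pos: [438.8, 311.1, 121.1]
force: [6.2, -1.2, -3.1]
tool_pos: [438.7, 311.2, 121.0]
force: [3.4, -7.7, 2.5]
tool_pos: [438.8, 311.4, 121.0]
force: [3.0, -15.0, 6.5]
```

```bash
cat > fit.py <<'E'
import numpy as np
from scipy.optimize import least_squares
D=np.array([(444.5,294.1),(445.6,342.8),(470.5,362.8),(517.8,353.9),(533.5,307.9),(501.6,271.8),(453.9,282.1),(444.2,294.5),(441.2,301.5),(440.1,305),(439.4,307.5),(438.8,311.2)])
r=least_squares(lambda c:np.hypot(*(D-c).T)-48,[486,318]);C=r.x;S=D[-1]-C;f0=np.degrees(np.arctan2(S[1],S[0]))
E
python3 - <<'E'
from fit import *
print(C,r.fun.round(1),f0)
a=np.radians(f0+20*np.arange(0,19));P=4.8*np.c_[np.cos(a),np.sin(a)]
for i,d in enumerate(np.diff(P,axis=0)):print(i,d.round(2),(C+10*P[i+1]).round(1))
E
```

```text
[486.42020023 317.45414885] [-0.   0.   0.1  0.1  0.   0.1  0.   0.1 -0.  -0.   0.1  0. ] -172.51794139623544
0 [ 0.5  -1.59] [443.8 295.3]
1 [ 1.01 -1.32] [454.  282.1]
2 [ 1.41 -0.9 ] [468.  273.1]
3 [ 1.63 -0.36] [484.3 269.5]
4 [1.65 0.22] [500.8 271.7]
5 [1.48 0.77] [515.6 279.4]
6 [1.13 1.23] [526.9 291.7]
7 [0.64 1.54] [533.3 307.1]
8 [0.07 1.67] [534.  323.7]
9 [-0.5   1.59] [529.  339.6]
10 [-1.01  1.32] [518.9 352.8]
11 [-1.41  0.9 ] [504.8 361.8]
12 [-1.63  0.36] [488.5 365.4]
13 [-1.65 -0.22] [472.  363.2]
14 [-1.48 -0.77] [457.2 355.5]
15 [-1.13 -1.23] [445.9 343.3]
16 [-0.64 -1.54] [439.6 327.9]
17 [-0.07 -1.67] [438.8 311.2]
```

```bash
python3 -m crank '.05 -.37 0 0;.5 -1.59 0 0;1.01 -1.32 0 0;1.41 -.9 0 0;0 0 0 0'|egrep 'pos|^force'; python3 -m crank '1.63 -.36 0 0;1.65 .22 0 0;1.48 .77 0 0;0 0 0 0'|egrep 'pos|^force'; python3 -m crank '1.13 1.23 0 0;.64 1.54 0 0;.07 1.67 0 0;0 0 0 0'|egrep 'pos|^force'
```

```text
tool_pos: [469.2, 272.7, 121.2]
force: [1.2, -1.0, -5.4]
tool_pos: [516.7, 280.3, 121.3]
force: [4.0, -1.3, -6.2]
tool_pos: [533.2, 327.6, 121.4]
force: [3.7, 3.8, -10.2]
```

```bash
python3 -m crank '-.5 1.59 -.1 0;-1.01 1.32 0 0;-1.41 .9 0 0;0 0 0 0'|egrep 'pos|^force'; python3 -m crank '-1.63 .36 0 0;-1.65 -.22 0 0;-1.48 -.77 0 0;0 0 0 0'|egrep 'pos|^force'; python3 -m crank '-1.13 -1.23 0 0;-.64 -1.54 0 0;-.07 -1.67 0 0;0 0 0 0'|egrep 'pos|^force'
```

```text
tool_pos: [501.9, 363.1, 121.0]
force: [-4.0, -7.2, 3.1]
tool_pos: [456.7, 355.3, 121.1]
force: [2.3, -4.9, -0.8]
tool_pos: [438.7, 311.8, 121.2]
force: [3.2, -2.1, -3.6]
```

```bash
python3 -m crank '.5 -1.59 0 0;1.01 -1.32 0 0;1.41 -.9 0 0;0 0 0 0'|egrep 'pos|^force'; python3 -m crank '1.63 -.36 0 0;1.65 .22 0 0;1.48 .77 0 0;0 0 0 0'|egrep 'pos|^force'; python3 -m crank '1.13 1.23 0 0;.64 1.54 0 0;.07 1.67 0 0;0 0 0 0'|egrep 'pos|^force'; python3 -m crank '-.5 1.59 0 0;-1.01 1.32 0 0;-1.41 .9 0 0;0 0 0 0'|egrep 'pos|^force'; python3 -m crank '-1.63 .36 0 0;-1.65 -.22 0 0;-1.48 -.77 0 0;0 0 0 0'|egrep 'pos|^force'; python3 -m crank '-1.13 -1.23 0 0;-.64 -1.54 0 0;0 0 0 0;0 0 0 0'|egrep 'pos|^force'
```

```text
tool_pos: [469.3, 272.7, 121.0]
force: [0.6, -5.0, 3.8]
tool_pos: [517.0, 280.6, 121.1]
force: [4.4, -3.3, 2.6]
tool_pos: [533.2, 328.0, 121.1]
force: [3.1, 2.9, 2.7]
tool_pos: [502.3, 362.9, 120.9]
force: [-3.8, -4.1, 8.0]
tool_pos: [456.4, 355.0, 121.0]
force: [1.9, -5.0, 5.7]
tool_pos: [439.6, 328.3, 121.0]
force: [3.3, -3.1, 5.2]
```

Now the last 17 mm, down to y ≈ 311.2.

```bash
python3 -m crank '-.06 -1.2 0 0;0 0 0 0;0 0 0 0'|egrep 'pos|^force'; python3 -m crank '0 -.4 0 0;0 0 0 0;0 0 0 0'|egrep 'pos|^force';python3 -m crank '0 0 0 0;0 0 0 0'|egrep 'pos|^force'
```

```text
tool_pos: [438.4, 316.6, 120.9]
force: [0.9, -2.7, 7.1]
tool_pos: [438.6, 313.1, 121.0]
force: [1.7, 0.6, 6.4]
tool_pos: [438.6, 313.1, 121.0]
force: [2.9, 1.4, 6.2]
```

```bash
python3 -m crank '.02 -.2 0 0;0 0 0 0;0 0 0 0'|egrep 'pos|^force';python3 -m crank '0 0 0 0;0 0 0 0'|egrep 'pos|^force'
```

```text
tool_pos: [438.8, 311.1, 121.0]
force: [2.1, 0.9, 6.0]
tool_pos: [438.8, 311.1, 120.9]
force: [2.4, 2.3, 6.4]
```

```bash
python3 -c "
from h import *
o=obs();print(o['dq'].round(4));print(bot.close_job())"
```

```text
31.9 [438.8 311.1 120.9] [-1.000e-04  5.503e-01  8.349e-01  4.000e-04] F [2.4 2.3 6.4] M [ 0.4  -0.56  0.01] op 17.1 g 30.0
[-0.0003 -0.0013  0.0004 -0.0001 -0.0009  0.0011  0.0026]
the job is handed in; nothing more can be done
None
```

The job was handed in at 31.9 s, with no verdict shown: button pressed and held about 0.75 s, stylus back in its hole, valve shut on its stop then opened two turns (within about 0.1 mm at the handle), handle still gripped and still; the bottles and tube were not approached.

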